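Pin the sliding drawer divider

ROBOT

A 7-joint arm with a two-finger parallel gripper is mounted at the origin on the work surface. World frame = base frame: x ahead of the robot, y to its left, z up, the work surface at z = 0. Lengths are in mm, angles in rad, forces in N, time in s.
With the tool pointing down it reaches from about 425 to 950 mm from the base axis. Payload 4.7 kg.
Tool frame: the origin (TCP) lies at the very end of the fingers, on their centre line; the grasp point (between the pads) lies 19 mm behind it; z points along the fingers, y is the direction in which the jaws open and shut (so a half turn about z gives the same grasp; the last joint's range is limited). The gripper opens to 87 mm and grips with 3 to 60 N. Pads are 19 mm wide; open, the fingers measure 117 mm over their backs; the gripper's body (75 mm by 190 mm) begins 51 mm behind the grasp point.
Start: joints at [-1.34, 0.469, -0.049, 1.532, 0.024, 1.141, -0.082], TCP at [173.356, 652.378, 222.573] pointing down, gripper open.
Joint ranges: [-2.59, 2.59], [-0.33, 1.99], [-1.39, 1.29], [0.1, 2.45], [-1.04, 4.18], [0.21, 1.99], [-2.66, 2.66]. Speed limits (rad/s): [2.57, 2.57, 3.14, 3.14, 3.14, 3.14, 3.14].

INTERFACE

Orientations are given as a 3x3 rotation matrix whose columns are the frame's x, y, z axes.
In Python, from cell import * gives the robot as it stands. The module is installed in compiled form; this text tells all that it offers.
- The arm moves only by the shell command python3 -m inch 'ROWS' [OPENING]. ROWS is JSON, one flat list of numbers, 4 for each row, row after row: the shift along the tool's x, y, z as a fraction of full scale, then the turn about the tool's z as a fraction of full scale. A call has 1 to 20 rows; each row shifts and turns the pose as measured when the row begins, along the tool's axes as they then stand; what a row does not reach is not made up. Full scale, the value 1, is 30 mm for a shift and 0.08 rad for a turn. A row lasts 1/10 s, in which the tool goes at most 50 mm and 8.59 degrees, less where a joint would pass 70% of its speed; a pose out of reach is approached as far as the arm can. A call with a number of a shift or a turn outside -1 to 1 is refused whole. A call with a gripper value outside its range is refused whole. OPENING is the opening, from 0 (shut) to 1 (fully open), set as the call begins (- or left out, the last holds). The fingers move at their own pace and stop on an object; the grip force is fixed at half the most. Time passes only in rows, so rows that do not move let the fingers close. It gives the time, the measured TCP pose, the force and the opening at its end, in the units of the state.
- get_obs(): the state, without advancing time (a new reading comes with each control period).
- snapshot(name): name is "scene" or "top" or "wrist"; returns the picture (480x640x3 uint8, red, green, blue); there is no depth.
- camera_info(name): a dict with "intrinsics" (3x3 intrinsics, pixels), "distortion" ([k1, k2, p1, p2, k3] as OpenCV has them; the pictures are not rectified), "world_from_camera" (4x4, takes a point from camera to world coordinates); the wrist camera has in their place "mount" (4x4, takes a point from camera to tool coordinates, whose origin is the TCP and whose axes are the flange's). Camera axes: x right, y up, looking along -z (the intrinsics and any distortion apply to the point x, -y, -z); pixel columns grow to the right and rows downward; lengths in mm; the calibration is good to about 2 mm. A picture is of the moment at which its call begins: read the wrist's pose just before it. camera_info takes no time and is no camera call.
- job_done(): hands the job in, once; it reports no verdict.
The state is a dict: "t": time; "joint_pos": joint angles; "dq": joint speeds; "tau": joint torques, N m; "tcp_pos": TCP position; "orientation": TCP orientation; "contact_force": force on the tool from outside, world axes, zero at the start; "wrist_torque": the same for the moment, N m; "finger_gap": finger opening in mm.
Only numpy, scipy, OpenCV 4.12 (cv2) and the standard library are available. Lean on these libraries where they do the work, as an engineer would, in place of code of your own. Each camera call takes 0.05 s, during which the arm holds its last target.

TASK

In the open drawer, slide the white divider home until its eye lies between the two eyes of the fixed bracket, then lower the longer of the two bamboo pins down through all three eyes until its collar sits on the bracket, and let go. Leave the shorter pin standing in its rest.

Things in the scene. Friction and masses are not known exactly. Their poses are not given: they have to be found in the camera images.
- latch: White bracket fixed on the drawer floor. Origin: underside of its base, below its two 34 mm round eyes; z up. Level 60 x 60 mm leaves, eyes on the z axis: lower at z 30 to 38 mm, upper 82 to 90. Back wall 60 mm wide, 90 high, at y -38 to -30 mm. +y side open: there the divider slides in along a base rail 60 mm wide, 6 mm thick, to y +214 mm. Under the eyes only the 6 mm base.
- divider_eye (a point): Centre of the 34 mm eye in the divider's 8 mm thick tongue, 60 mm above the bracket's origin, same axes. Starts 30 to 70 mm out on +y; slides along y (1 N friction, stays put) to a stop, where the eyes are in line. From y +30 to +144 mm of this point the divider is an upright panel 12 mm thick in x, its top 40 mm above the point: pinch it from above, e.g. at y +90 mm, and draw it.
- long_pin: Longer bamboo pin, upright in either socket (40 mm deep, 90 mm apart) of an oak rest 60 x 150 x 46 mm. Rod 16 mm thick, 80 long; then a collar 52 mm wide, 6 thick; then a grip stem 24 mm thick, 45 high. Origin: centre of the rod's lower end, z up the pin. Home: collar on the upper leaf, lower end 10 mm above the bracket's origin.
- short_pin: Shorter bamboo pin in the rest's other socket, not to be used: same collar and stem, rod only 40 mm long, so its top stands 40 mm lower than the long pin's. Origin: centre of the rod's lower end, z up.

How it is judged:
By the outcome, as a careful person would: the job done as asked, in the order asked, and still so for the second after the job is handed in, with the robot touching nothing.
It also fails if it takes over 54 s, if anything falls off the work surface, if the arm or the gripper's body presses on something with over 40 N, if the wrist force passes 120 N, or if a joint passes its speed limit or range.

## Working session

There is one attempt and no reset: what is moved stays moved. The work goes in short steps, Python scripts to look and compute and a shell command to move; the robot and the scene stay as the last step left them, time stands still between calls to the robot, and variables do not carry over. Pictures are saved under pics/ and viewed, and the job is handed in when it is done.

```bash
mkdir -p pics; python3 - <<'E'
from cell import *
import cv2
o=get_obs();print(o['t'],o['tcp_pos'],o['orientation'],o['finger_gap'])
for n in("scene","top","wrist"):
    print(n,camera_info(n))
    cv2.imwrite(f"pics/{n}0.png",snapshot(n)[:,:,::-1])
E
```

```text
0.0 [173.25560131 651.76033989 221.51034406] [[-9.66442680e-01  2.56882069e-01 -3.85487238e-04]
 [ 2.56882332e-01  9.66440819e-01 -1.90003759e-03]
 [-1.15534985e-04 -1.93530228e-03 -9.99998121e-01]] 86.72487420567
scene {'intrinsics': array([[548.88102397,   0.        , 309.66297979],
       [  0.        , 548.88102397, 238.92516027],
       [  0.        ,   0.        ,   1.        ]]), 'distortion': array([-0.02998223,  0.        ,  0.        ,  0.        ,  0.        ]), 'world_from_camera': array([[ 8.15499551e-01, -3.27640188e-01,  4.77087402e-01,
         8.82551577e+02],
       [ 5.78460660e-01,  4.87832295e-01, -6.53760595e-01,
        -5.64761093e+02],
       [-1.85403978e-02,  8.09117766e-01,  5.87353978e-01,
         5.33379417e+02],
       [ 0.00000000e+00,  0.00000000e+00,  0.00000000e+00,
         1.00000000e+00]])}
top {'intrinsics': array([[509.20506071,   0.        , 322.11882568],
       [  0.        , 509.20506071, 239.10239961],
       [  0.        ,   0.        ,   1.        ]]), 'distortion': array([-0.02249475,  0.        ,  0.        ,  0.        ,  0.        ]
[... 280 characters left out ...]
      [ 0.00000000e+00,  0.00000000e+00,  0.00000000e+00,
         1.00000000e+00]])}
wrist {'intrinsics': array([[386.50796702,   0.        , 322.31682807],
       [  0.        , 386.50796702, 239.88232063],
       [  0.        ,   0.        ,   1.        ]]), 'distortion': array([-0.07182356,  0.        ,  0.        ,  0.        ,  0.        ]), 'mount': array([[ 1.11628537e-03,  9.55360598e-01,  2.95440149e-01,
         8.07122312e+01],
       [ 9.99998692e-01, -7.20645114e-04, -1.44803599e-03,
         2.49501285e-01],
       [-1.17048902e-03,  2.95441379e-01, -9.55360153e-01,
        -1.61147689e+02],
       [ 0.00000000e+00,  0.00000000e+00,  0.00000000e+00,
         1.00000000e+00]])}
```

View pics/scene0.png

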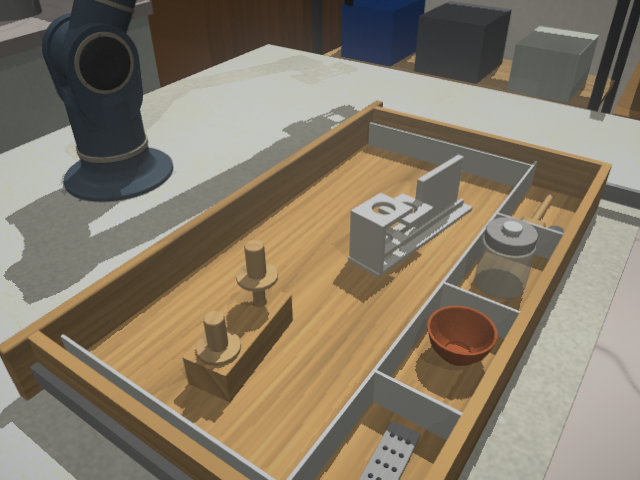

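View pics/top0.png

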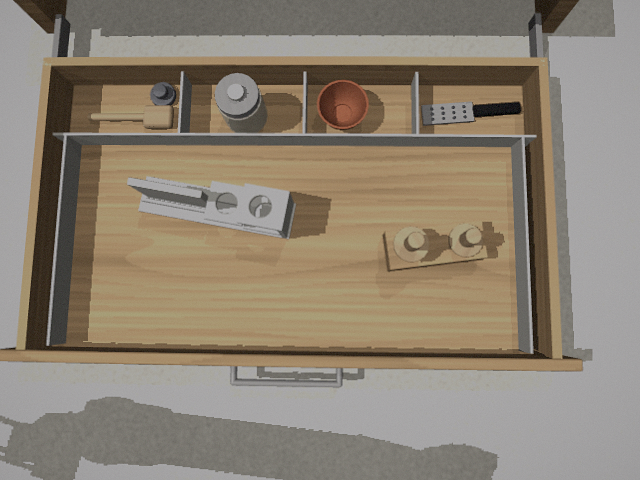

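View pics/wrist0.png

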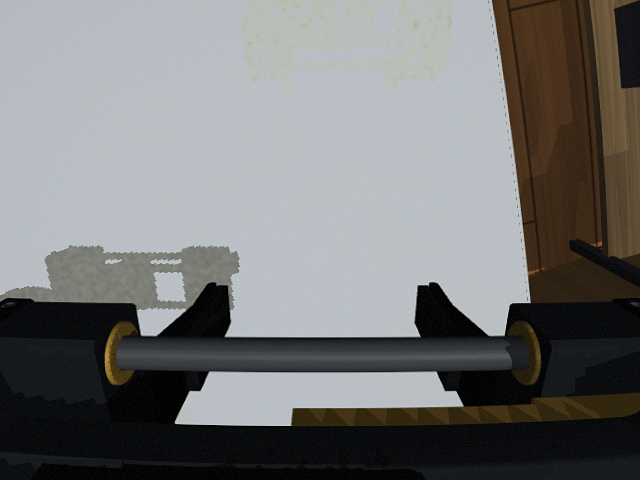

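The scene view shows the long pin at (257,265), with rod visible under its collar. The short pin is at (215,335), with its collar on the rest. In the top view the long pin is the left one, near (412,242), and the bracket is near (260,207) with the divider out to its left (+y).

```bash
cat > h.py <<'E'
from cell import *
import numpy as np, cv2
def ray(n,uv,ci=None,T=None):
    ci=ci or camera_info(n); T=ci["world_from_camera"] if T is None else T
    p=cv2.undistortPoints(np.array([[uv]],float),ci["intrinsics"],ci["distortion"])[0,0]
    d=T[:3,:3]@np.array([p[0],-p[1],-1]); return T[:3,3],d/np.linalg.norm(d)
def tri(*rs):
    A=np.zeros((3,3));b=np.zeros(3)
    for o,d in rs:
        P=np.eye(3)-np.outer(d,d);A+=P;b+=P@o
    x=np.linalg.solve(A,b); return x,[float(np.linalg.norm((np.eye(3)-np.outer(d,d))@(x-o))) for o,d in rs]
def plane(r,z):
    o,d=r; return o+d*(z-o[2])/d[2]
def wristT(o):
    M=np.eye(4);M[:3,:3]=o["orientation"];M[:3,3]=o["tcp_pos"]; return M@camera_info("wrist")["mount"]
def proj(n,X,T=None):
    ci=camera_info(n);T=ci["world_from_camera"] if T is None else T
    c=T[:3,:3].T@(np.array(X,float)-T[:3,3]);c=c*[1,-1,-1]
    return cv2.projectPoints(c[None],np.zeros(3),np.zeros(3),ci["intrinsics"],ci["distortion"])[0].ravel()
E
python3 - <<'E'
import cv2
s=cv2.imread('pics/scene0.png');t=cv2.imread('pics/top0.png')
def c(i,x,y,w,h,k,n): cv2.imwrite(f'pics/{n}.png',cv2.resize(i[y:y+h,x:x+w],None,fx=k,fy=k,interpolation=cv2.INTER_CUBIC))
c(t,120,160,200,100,4,'t_l');c(t,370,200,140,80,5,'t_p');c(s,330,140,160,140,4,'s_l');c(s,170,220,140,180,3,'s_p')
E
```

```text
(no output)
```

View pics/t_l.png

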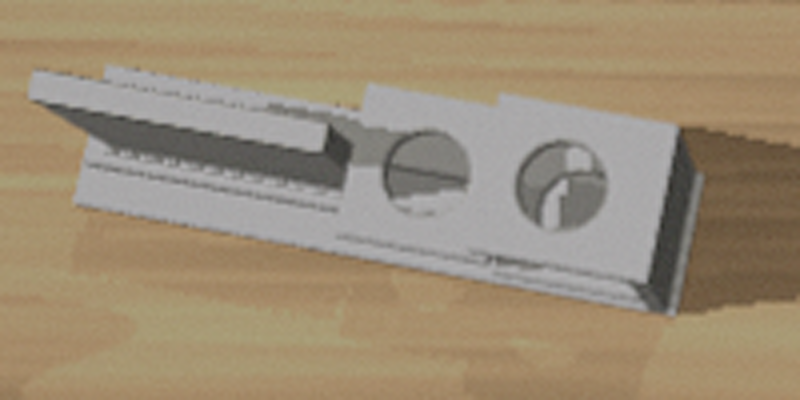

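View pics/t_p.png

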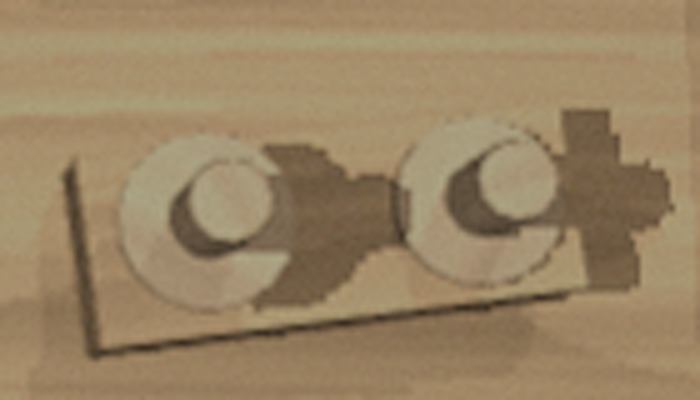

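View pics/s_l.png

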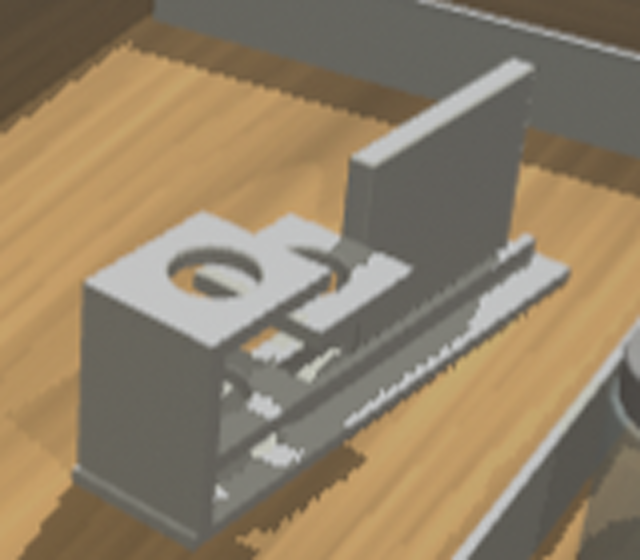

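View pics/s_p.png

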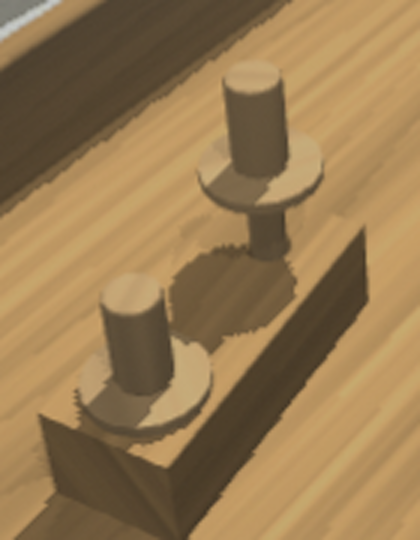

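```bash
python3 - <<'E'
from h import *
T=lambda x,y:ray("top",(x/4+119.6,y/4+159.6))
P=lambda x,y:ray("top",(x/5+369.6,y/5+199.6))
S=lambda x,y:ray("scene",(x/4+329.6,y/4+139.6))
Q=lambda x,y:ray("scene",(x/3+169.6,y/3+219.6))
R={}
for n,a,b in [("eye",T(561,185),S(215,273)),("panel near",T(328,138),S(362,163)),("panel far",T(34,84),S(524,63)),
 ("long top",P(231,203),Q(253,78)),("short top",P(519,180),Q(134,294)),("restcorner",P(95,353),Q(366,228)),
 ("leaf +x-y",T(680,127),S(85,285)),("leaf -x-y",T(642,284),S(212,350)),("leaf +x+y",T(498,94),S(203,210))]:
    x,e=tri(a,b);R[n]=x;print(n,x.round(1),np.round(e,1))
z=R["eye"][2]
print("eye tongue",plane(T(427,173),z-26))
d=R["panel far"]-R["panel near"];print(np.linalg.norm(d),np.arctan2(d[1],d[0]))
d=R["long top"]-R["short top"];print(d,np.arctan2(d[1],d[0]))
E
```

```text
eye [575.7  38.7 101. ] [0.1 0.1]
panel near [591.1 123.8 110.7] [0.3 0.3]
panel far [610.5 234.1 111.4] [0.1 0.1]
long top [ 520.8 -182.3  146.5] [0.5 0.5]
short top [ 533.7 -271.2  107.1] [0.7 0.7]
restcorner [ 508.5 -141.5   29.3] [26.1 26.1]
leaf +x-y [576.1 -19.4 132.7] [18.1 18.1]
leaf -x-y [561.7  23.6  66.4] [20.7 20.7]
leaf +x+y [586.   44.8 134.4] [19. 19.]
eye tongue [585.40750902  94.35512745  74.98549438]
112.08011898791148 1.396286963976271
[-12.91295951  88.91615313  39.40108883] 1.7150143326776197
```

Measured: upper-leaf eye at (575.7, 38.7, 101), so the floor is near z = 11. Bracket +y runs at yaw 1.397. The divider is about 56 mm out, with its pinch point near (601,183). The long pin is at (521,-182) and its top is at about 147. First I'll turn the tool so the jaws run along the bracket's x axis.

```bash
python3 -m inch '[0,0,0,1, 0,0,0,1, 0,0,0,1, 0,0,0,1, 0,0,0,1, 0,0,0,1, 0,0,0,1, 0,0,0,1, 0,0,0,1, 0,0,0,1, 0,0,0,1, 0,0,0,1, 0,0,0,1, 0,0,0,1, 0,0,0,1, 0,0,0,1, 0,0,0,1, 0,0,0,1, 0,0,0,0.56]' 1
cat > go.py <<'E'
from h import *
import sys
def go(x,y,z,yaw):
    o=get_obs();R=o["orientation"];p=o["tcp_pos"]
    a=np.arctan2(R[1,1],R[0,1]); d=R.T@(np.array([x,y,z])-p)
    print("t",round(o["t"],2),"tcp",p.round(1),"yaw",a.round(4),"tilt",R[:2,2].round(4),"F",np.round(o["contact_force"],1),"gap",round(o["finger_gap"],1),"q",np.round(o["joint_pos"],2))
    print("units xyz",(d/30).round(3),"turn",((a-yaw)/0.08).round(3))
if __name__=="__main__": go(*map(float,sys.argv[1:]))
E
python3 go.py 601 183 220 -0.174
```

```text
t: 2.05
tcp_pos: [171.2, 646.8, 212.6]
orientation: [[0.233, 0.972, -0.005], [0.972, -0.233, -0.018], [-0.019, -0.0, -1.0]]
contact_force: [1.0, -0.6, 0.3]
finger_gap: 87.5
t 2.05 tcp [171.2 646.8 212.6] yaw -0.2356 tilt [-0.0046 -0.0184] F [ 1.  -0.6  0.3] gap 87.5 q [-1.57  0.48  0.29  1.56 -0.15  1.14 -1.49]
units xyz [-11.69   17.539  -0.03 ] turn -0.771
```

```bash
python3 -m inch '[-0.65,0.95,-0.03,0, -0.65,0.95,-0.03,0, -0.65,0.95,-0.03,0, -0.65,0.95,-0.03,0, -0.65,0.95,-0.03,0, -0.65,0.95,-0.03,0, -0.65,0.95,-0.03,0, -0.65,0.95,-0.03,0, -0.65,0.95,-0.03,0, -0.65,0.95,-0.03,0, -0.65,0.95,-0.03,0, -0.65,0.95,-0.03,0, -0.65,0.95,-0.03,0, -0.65,0.95,-0.03,0, -0.65,0.95,-0.03,0, -0.65,0.95,-0.03,0, 0,0,0,0]'
python3 go.py 601 183 220 -0.174
```

```text
t: 3.75
tcp_pos: [552.4, 221.6, 228.0]
orientation: [[0.227, 0.974, -0.01], [0.974, -0.227, -0.025], [-0.027, -0.004, -1.0]]
contact_force: [-0.3, -0.7, 0.4]
finger_gap: 87.2
t 3.75 tcp [552.4 221.6 228. ] yaw -0.2288 tilt [-0.0096 -0.0252] F [-0.3 -0.7  0.4] gap 87.2 q [-0.83  0.36  0.49  1.73 -0.16  1.11 -0.52]
units xyz [-0.879  1.872  0.283] turn -0.685
```

```bash
python3 -m inch '[-0.25,0.5,0.1,-0.25, -0.25,0.5,0.1,-0.25, -0.25,0.5,0.1,-0.2, -0.15,0.35,0,0, 0,0,0,0]'
python3 go.py 601 183 80 -0.174
python3 - <<'E'
from h import *
o=get_obs();T=wristT(o);im=snapshot("wrist")[:,:,::-1].copy()
for X in [(591.1,123.8,111),(610.5,234.1,111)]: 
    print(proj("wrist",X,T).round(1))
cv2.imwrite("pics/w1.png",im)
E
```

```text
t: 4.25
tcp_pos: [600.8, 184.6, 217.5]
orientation: [[0.168, 0.986, -0.014], [0.985, -0.169, -0.024], [-0.026, -0.009, -1.0]]
contact_force: [-0.3, 0.2, 0.6]
finger_gap: 87.3
t 4.25 tcp [600.8 184.6 217.5] yaw -0.1696 tilt [-0.0138 -0.0242] F [-0.3  0.2  0.6] gap 87.3 q [-0.72  0.43  0.48  1.66 -0.19  1.12 -0.36]
units xyz [0.069 0.058 4.583] turn 0.055
[323.2 310.8]
[324.3 164.8]
```

View pics/w1.png

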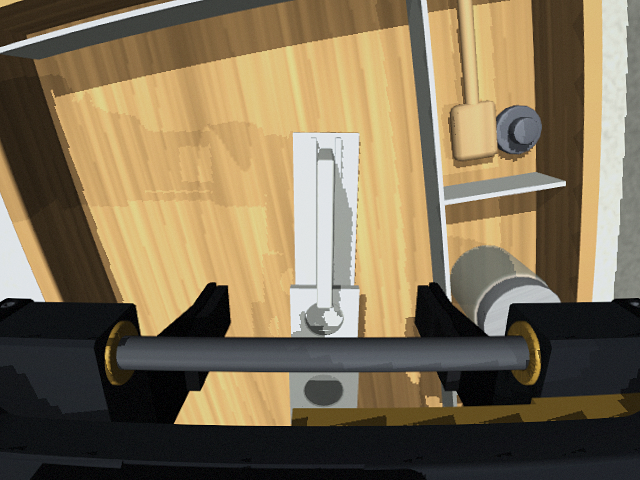

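Panel is centred at column 325 from row 162 to 308, which agrees with the prediction. The compartment wall and the jar are close on the right, so I'll check clearance before lowering.

```bash
python3 - <<'E'
from h import *
print(tri(ray("top",(235.5,91)),ray("scene",(512.5,226))))
for u in (150,235): 
    for z in (60,90): print(u,z,plane(ray("top",(u,135)),z).round(0))
print(tri(ray("top",(56,135)),ray("scene",(536,164))))
E
```

```text
(array([749.24442456,  78.98706023, 112.64909185]), [0.004321063340595932, 0.004321063340726137])
150 60 [699. 225.  60.]
150 90 [688. 214.  90.]
235 60 [699.  88.  60.]
235 90 [688.  82.  90.]
(array([700.77554375, 382.4593561 ,  55.77307497]), [0.5820703254390611, 0.582070325438882])
```

```bash
python3 -m inch '[0.02,0.02,0.7,0, 0.02,0.02,0.7,0, 0.02,0.02,0.7,0, 0,0,0.7,0, 0,0,0.6,0, 0,0,0.5,0, 0,0,0.3,0, 0,0,0,0]'
python3 go.py 601 183 81 -0.174
```

```text
t: 5.1
tcp_pos: [595.6, 195.0, 88.5]
orientation: [[0.157, 0.987, -0.015], [0.987, -0.157, -0.016], [-0.018, -0.013, -1.0]]
contact_force: [-0.0, -0.3, -0.1]
finger_gap: 87.0
t 5.1 tcp [595.6 195.   88.5] yaw -0.158 tilt [-0.0154 -0.0161] F [-0.  -0.3 -0.1] gap 87.0 q [-0.69  0.56  0.42  1.78 -0.27  0.87 -0.3 ]
units xyz [-0.362  0.245  0.255] turn 0.2
```

Position drifted about 12 mm along y during the descent, so I'll correct that before closing.

```bash
python3 -m inch '[-0.2,0.13,0.13,0.1, -0.16,0.12,0.13,0.1, 0,0,0,0]'
python3 go.py 601 183 81 -0.174
```

```text
t: 5.4
tcp_pos: [602.8, 182.6, 82.1]
orientation: [[0.174, 0.985, -0.012], [0.985, -0.174, -0.015], [-0.017, -0.009, -1.0]]
contact_force: [0.2, -0.2, 0.4]
finger_gap: 86.6
t 5.4 tcp [602.8 182.6  82.1] yaw -0.175 tilt [-0.0122 -0.0151] F [ 0.2 -0.2  0.4] gap 86.6 q [-0.66  0.58  0.42  1.78 -0.28  0.86 -0.29]
units xyz [ 0.005 -0.062  0.036] turn -0.013
```

```bash
python3 -m inch '[0,-0.06,0,0, 0,0,0,0]'; python3 -m inch '[0,0,0,0, 0,0,0,0, 0,0,0,0, 0,0,0,0, 0,0,0,0, 0,0,0,0, 0,0,0,0]' 0
python3 go.py 591.2 127.3 81 -0.174
```

```text
t: 5.6
tcp_pos: [601.8, 182.3, 82.9]
orientation: [[0.175, 0.984, -0.011], [0.984, -0.176, -0.014], [-0.016, -0.008, -1.0]]
contact_force: [1.0, 0.1, 0.5]
finger_gap: 86.8
t: 6.3
tcp_pos: [602.0, 183.1, 83.7]
orientation: [[0.175, 0.985, -0.01], [0.985, -0.175, -0.013], [-0.015, -0.007, -1.0]]
contact_force: [-0.3, 0.0, 0.6]
finger_gap: 38.6
t 6.3 tcp [602.  183.1  83.7] yaw -0.1756 tilt [-0.0096 -0.0135] F [-0.3  0.   0.6] gap 38.6 q [-0.67  0.57  0.42  1.78 -0.28  0.86 -0.29]
units xyz [-1.893 -0.029  0.119] turn -0.02
```

```bash
python3 -m inch '[0,0,0,0, 0,0,0,0, 0,0,0,0, 0,0,0,0, 0,0,0,0, 0,0,0,0]' 0
python3 go.py 591.2 127.3 83 -0.174
```

```text
t: 6.9
tcp_pos: [601.2, 183.3, 83.6]
orientation: [[0.174, 0.985, -0.011], [0.985, -0.174, -0.013], [-0.015, -0.009, -1.0]]
contact_force: [-0.9, -0.3, 0.4]
finger_gap: 12.1
t 6.9 tcp [601.2 183.3  83.6] yaw -0.1751 tilt [-0.0111 -0.0135] F [-0.9 -0.3  0.4] gap 12.1 q [-0.67  0.57  0.42  1.78 -0.28  0.86 -0.29]
units xyz [-1.896 -0.003  0.049] turn -0.014
```

Gripped at 12.1 mm. Next I'll slide it toward the stop.

```bash
python3 -m inch '[-0.2,0,0,0, -0.2,0,0,0, -0.2,0,0,0, -0.2,0,0,0, -0.2,0,0,0, -0.2,0,0,0, -0.2,0,0,0, 0,0,0,0]'
python3 go.py 591.2 127.3 83 -0.174
```

```text
t: 7.7
tcp_pos: [593.2, 138.2, 83.6]
orientation: [[0.175, 0.984, -0.011], [0.984, -0.175, -0.013], [-0.015, -0.008, -1.0]]
contact_force: [-0.6, -1.4, -0.3]
finger_gap: 12.0
t 7.7 tcp [593.2 138.2  83.6] yaw -0.1762 tilt [-0.0106 -0.0131] F [-0.6 -1.4 -0.3] gap 12.0 q [-0.61  0.54  0.42  1.83 -0.28  0.84 -0.23]
units xyz [-0.367 -0.002  0.026] turn -0.027
```

```bash
for i in 1; do python3 -m inch '[-0.1,0,0,0, -0.1,0,0,0, -0.1,0,0,0, -0.08,0,0,0]'; done
python3 go.py 591.2 127.3 83 -0.174
```

```text
t: 8.1
tcp_pos: [591.2, 127.0, 83.6]
orientation: [[0.174, 0.985, -0.01], [0.985, -0.174, -0.012], [-0.014, -0.008, -1.0]]
contact_force: [-1.1, 0.3, -1.8]
finger_gap: 11.8
t 8.1 tcp [591.2 127.   83.6] yaw -0.175 tilt [-0.0102 -0.0125] F [-1.1  0.3 -1.8] gap 11.8 q [-0.6   0.54  0.43  1.85 -0.28  0.83 -0.21]
units xyz [ 0.01  -0.002  0.021] turn -0.012
```

```bash
python3 -m inch '[-0.06,0,0,0, -0.06,0,0,0]'
python3 go.py 591.2 127.3 83 -0.174
```

```text
t: 8.3
tcp_pos: [591.2, 127.0, 83.7]
orientation: [[0.172, 0.985, -0.008], [0.985, -0.172, -0.008], [-0.009, -0.007, -1.0]]
contact_force: [1.1, 5.5, -3.6]
finger_gap: 11.8
t 8.3 tcp [591.2 127.   83.7] yaw -0.1733 tilt [-0.0083 -0.008 ] F [ 1.1  5.5 -3.6] gap 11.8 q [-0.59  0.54  0.42  1.85 -0.28  0.83 -0.2 ]
units xyz [ 0.012 -0.001  0.022] turn 0.009
```

```bash
python3 -m inch '[-0.1,0,0,0, -0.1,0,0,0]'
python3 go.py 591.2 127.3 83 -0.174
```

```text
t: 8.5
tcp_pos: [591.2, 126.9, 83.7]
orientation: [[0.169, 0.986, -0.005], [0.986, -0.169, -0.001], [-0.002, -0.005, -1.0]]
contact_force: [2.1, 7.0, -4.1]
finger_gap: 12.0
t 8.5 tcp [591.2 126.9  83.7] yaw -0.1699 tilt [-0.0053 -0.0013] F [ 2.1  7.  -4.1] gap 12.0 q [-0.59  0.53  0.42  1.85 -0.29  0.82 -0.19]
units xyz [ 0.012 -0.002  0.024] turn 0.051
```

It's at the stop: pushing raises a 7 N reaction with no further movement. I'll release, lift and look.

```bash
python3 -m inch '[0,0,0,0, 0,0,0,0, 0,0,0,0, 0,0,0,0, 0,0,0,0, 0,0,0,0]' 0.7
python3 -m inch '[0,0,-0.3,0, 0,0,-0.6,0, 0,0,-0.8,0, 0,0,-0.8,0, 0,0,-0.8,0, 0,0,-0.8,0, 0,0,0,0]' 
python3 go.py 521 -182 215 -0.174
python3 - <<'E'
from h import *
im=snapshot("top")[:,:,::-1];im2=snapshot("scene")[:,:,::-1]
cv2.imwrite("pics/top1.png",cv2.resize(im[160:260,120:320],None,fx=4,fy=4,interpolation=2))
cv2.imwrite("pics/scene1.png",im2)
E
```

```text
t: 9.1
tcp_pos: [591.5, 123.6, 84.6]
orientation: [[0.17, 0.985, -0.005], [0.985, -0.171, -0.005], [-0.006, -0.004, -1.0]]
contact_force: [-0.2, -0.5, 0.5]
finger_gap: 52.1
t: 9.8
tcp_pos: [592.4, 123.1, 215.4]
orientation: [[0.172, 0.985, -0.005], [0.985, -0.172, -0.005], [-0.006, -0.004, -1.0]]
contact_force: [0.0, -1.1, -0.4]
finger_gap: 61.0
t 9.8 tcp [592.4 123.1 215.4] yaw -0.1729 tilt [-0.0049 -0.0055] F [ 0.  -1.1 -0.4] gap 61.0 q [-0.64  0.39  0.48  1.73 -0.19  1.08 -0.27]
units xyz [-10.427  -0.594   0.08 ] turn 0.014
```

View pics/top1.png

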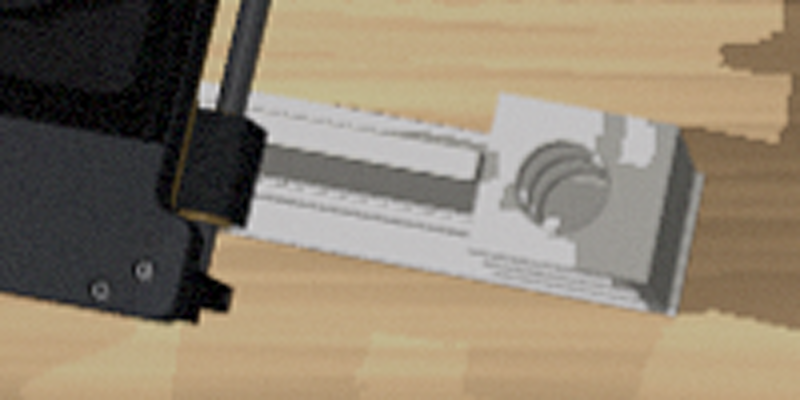

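View pics/scene1.png

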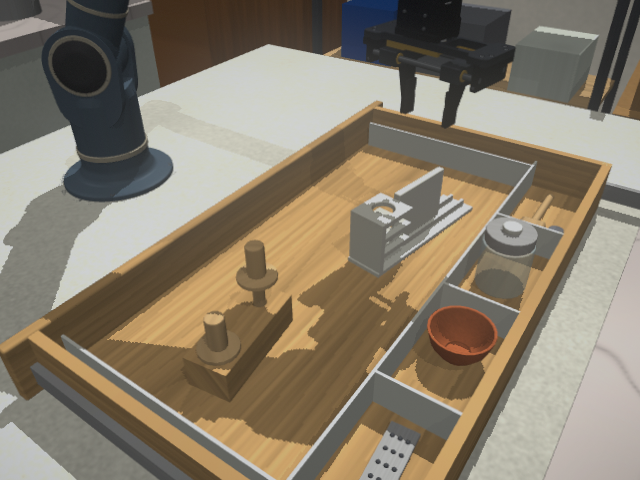

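The eyes are in line: nested rings at crop (561,185), and the panel touches the leaf. Next I'll move over the long pin.

```bash
python3 -m inch '[-0.3,-0.04,0,0, -0.7,-0.04,0,0, -0.7,-0.04,0,0, -0.7,-0.04,0,0, -0.7,-0.04,0,0, -0.7,-0.04,0,0, -0.7,-0.04,0,0, -0.7,-0.04,0,0, -0.7,-0.04,0,0, -0.7,-0.04,0,0, -0.7,-0.04,0,0, -0.7,-0.04,0,0, -0.7,-0.04,0,0, -0.5,-0.04,0,0, -0.3,0,0,0, 0,0,0,0]' 0.8
python3 go.py 521 -182 215 -0.174
```

```text
t: 11.5
tcp_pos: [501.5, -174.0, 196.4]
orientation: [[0.178, 0.982, -0.054], [0.984, -0.179, -0.014], [-0.023, -0.051, -0.998]]
contact_force: [0.4, 0.7, -0.5]
finger_gap: 69.9
t 11.5 tcp [ 501.5 -174.   196.4] yaw -0.1804 tilt [-0.0545 -0.0136] F [ 0.4  0.7 -0.5] gap 69.9 q [-0.24  0.31  0.6   1.9  -0.17  1.03  0.25]
units xyz [-0.162  0.654 -0.649] turn -0.08
```

```bash
python3 -m inch '[-0.05,0.2,-0.2,0, -0.05,0.2,-0.2,0, -0.05,0.2,-0.2,0, 0,0,0,0, 0,0,0,0]' 0.8
python3 go.py 521 -182 215 -0.174
```

```text
t: 12.0
tcp_pos: [522.4, -178.9, 214.4]
orientation: [[0.173, 0.983, -0.055], [0.985, -0.174, -0.013], [-0.022, -0.052, -0.998]]
contact_force: [-1.0, -0.2, 0.0]
finger_gap: 69.3
t 12.0 tcp [ 522.4 -178.9  214.4] yaw -0.1754 tilt [-0.0549 -0.0128] F [-1.  -0.2  0. ] gap 69.3 q [-0.23  0.33  0.6   1.83 -0.17  1.09  0.26]
units xyz [-0.11  -0.028 -0.016] turn -0.018
```

```bash
python3 -m inch '[0.7,0,0,0, 0.7,0,0,0, 0.7,0,0,0, 0.7,0,0,0, 0.7,0,0,0, 0.7,0,0,0, 0,0,0,0]' 0.8
python3 go.py 521 -182 215 -0.174;python3 -m inch '[-0.25,0,0,0, -0.25,0,0,0, -0.25,0,0,0, -0.25,0,0,0, -0.25,0,0,0, -0.25,0,0,0, -0.25,0,0,0, -0.25,0,0,0, -0.25,0,0,0, -0.25,0,0,0, -0.25,0,0,0, -0.25,0,0,0, -0.25,0,0,0, -0.25,0,0,0, -0.25,0,0,0, 0,0,0,0]' 0.8
python3 go.py 521 -182 215 -0.174
```

```text
t: 12.7
tcp_pos: [544.2, -48.9, 211.0]
orientation: [[0.172, 0.983, -0.056], [0.985, -0.173, -0.012], [-0.022, -0.053, -0.998]]
contact_force: [-0.4, 0.6, 0.9]
finger_gap: 69.6
t 12.7 tcp [544.2 -48.9 211. ] yaw -0.1745 tilt [-0.0563 -0.0123] F [-0.4  0.6  0.9] gap 69.6 q [-0.43  0.32  0.55  1.84 -0.17  1.08  0.01]
units xyz [-4.506e+00  1.000e-03 -3.600e-02] turn -0.006
t: 14.3
tcp_pos: [520.5, -175.9, 214.3]
orientation: [[0.181, 0.982, -0.057], [0.983, -0.182, -0.015], [-0.025, -0.053, -0.998]]
contact_force: [-0.1, -0.0, 0.4]
finger_gap: 69.9
t 14.3 tcp [ 520.5 -175.9  214.3] yaw -0.1829 tilt [-0.0568 -0.0148] F [-0.1 -0.   0.4] gap 69.9 q [-0.24  0.33  0.6   1.84 -0.17  1.08  0.24]
units xyz [-0.196  0.05  -0.022] turn -0.111
```

```bash
python3 -m inch '[0,0.7,0,0, 0,0.7,0,0, 0,0.7,0,0, 0,0.7,0,0, 0,0.7,0,0, 0,0,0,0]' 0.8
python3 go.py 521 -182 215 -0.174
```

```text
t: 14.9
tcp_pos: [627.3, -193.6, 207.8]
orientation: [[0.178, 0.982, -0.057], [0.984, -0.179, -0.011], [-0.021, -0.054, -0.998]]
contact_force: [0.1, -0.1, -0.4]
finger_gap: 69.8
t 14.9 tcp [ 627.3 -193.6  207.8] yaw -0.1803 tilt [-0.0571 -0.0113] F [ 0.1 -0.1 -0.4] gap 69.8 q [-0.16  0.52  0.57  1.58 -0.26  1.17  0.28]
units xyz [-0.256 -3.562 -0.043] turn -0.079
```

```bash
python3 -m inch '[0.3,-0.1,0,0, 0.7,-0.1,0,0, 0.7,-0.1,0,0, 0.7,-0.1,0,0, 0.7,-0.1,0,0, 0.7,-0.1,0,0, 0.7,-0.1,0,0, 0.7,-0.1,0,0, 0.7,-0.1,0,0, 0.7,-0.1,0,0, 0.7,-0.1,0,0, 0.7,-0.1,0,0, 0.7,-0.1,0,0, 0,0,0,0]' 0.8
python3 go.py 521 -182 215 -0.174
```

```text
t: 16.3
tcp_pos: [617.2, 91.3, 206.5]
orientation: [[0.174, 0.982, -0.069], [0.985, -0.174, 0.001], [-0.011, -0.069, -0.998]]
contact_force: [0.6, 0.4, -0.7]
finger_gap: 69.8
t 16.3 tcp [617.2  91.3 206.5] yaw -0.1756 tilt [-0.0695  0.0008] F [ 0.6  0.4 -0.7] gap 69.8 q [-0.57  0.47  0.51  1.65 -0.25  1.16 -0.16]
units xyz [-9.532 -1.582 -0.068] turn -0.02
```

The tool has tilted about 0.07 rad toward -x, and the interface can't correct tilt directly. If I turn the jaws perpendicular to the tilt, so they run along world y, the pin can stay vertical between the pads.

```bash
python3 -m inch '[0,0,0,0.84, 0,0,0,0.84, 0,0,0,0.84, 0,0,0,0.84, 0,0,0,0.84, 0,0,0,0.84, 0,0,0,0.84, 0,0,0,0.84, 0,0,0,0.84, 0,0,0,0.84, 0,0,0,0.84, 0,0,0,0.84, 0,0,0,0.84, 0,0,0,0.84, 0,0,0,0.84, 0,0,0,0.84, 0,0,0,0.84, 0,0,0,0.84, 0,0,0,0.84, 0,0,0,0.84]' 0.8
python3 go.py 521 -182 220 -1.571
```

```text
t: 18.3
tcp_pos: [595.2, 68.7, 211.2]
orientation: [[0.996, -0.028, -0.082], [-0.027, -1.0, 0.005], [-0.082, -0.003, -0.997]]
contact_force: [-1.0, 0.5, -0.8]
finger_gap: 69.7
t 18.3 tcp [595.2  68.7 211.2] yaw -1.5985 tilt [-0.0821  0.0051] F [-1.   0.5 -0.8] gap 69.7 q [-0.79  0.51  0.88  1.71 -0.42  1.21 -1.38]
units xyz [-2.258  8.421 -0.131] turn -0.344
```

```bash
python3 -m inch '[-0.13,0.5,0,0, -0.13,0.5,0,0, -0.13,0.5,0,0, -0.13,0.5,0,0, -0.13,0.5,0,0, -0.13,0.5,0,0, -0.13,0.5,0,0, -0.13,0.5,0,0, -0.13,0.5,0,0, -0.13,0.5,0,0, -0.13,0.5,0,0, -0.13,0.5,0,0, -0.13,0.5,0,0, -0.13,0.5,0,0, -0.13,0.5,0,0, -0.13,0.5,0,0, 0,0,0,0]' 0.8
python3 go.py 521 -182 190 -1.571
```

```text
t: 20.0
tcp_pos: [515.8, -196.6, 216.9]
orientation: [[0.996, -0.032, -0.083], [-0.032, -0.999, 0.005], [-0.083, -0.003, -0.997]]
contact_force: [-0.5, -0.5, 0.7]
finger_gap: 69.8
t 20.0 tcp [ 515.8 -196.6  216.9] yaw -1.603 tilt [-0.0826  0.0052] F [-0.5 -0.5  0.7] gap 69.8 q [-0.42  0.43  0.94  1.82 -0.34  1.16 -0.96]
units xyz [ 0.231 -0.49   0.883] turn -0.399
```

```bash
python3 -m inch '[0.12,-0.25,0.5,-0.2, 0.1,-0.24,0.4,-0.2, 0,0,0.4,0, 0,0,0,0]' 0.8
python3 go.py 519.4 -182 112 -1.571
python3 - <<'E'
from h import *
o=get_obs();T=wristT(o);im=snapshot("wrist")[:,:,::-1].copy()
print(proj("wrist",(521,-182,147.5),T),proj("wrist",(521,-182,103),T))
cv2.imwrite("pics/w2.png",im)
E
```

```text
t: 20.4
tcp_pos: [520.3, -177.6, 172.8]
orientation: [[0.996, 0.007, -0.085], [0.007, -1.0, 0.007], [-0.084, -0.008, -0.996]]
contact_force: [-0.7, -0.1, 0.2]
finger_gap: 69.8
t 20.4 tcp [ 520.3 -177.6  172.8] yaw -1.5643 tilt [-0.0845  0.0075] F [-0.7 -0.1  0.2] gap 69.8 q [-0.41  0.47  0.89  1.87 -0.38  1.08 -0.92]
units xyz [0.141 0.163 2.021] turn 0.084
[331.41784179 280.14874312] [330.5302734 246.7636125]
```

View pics/w2.png

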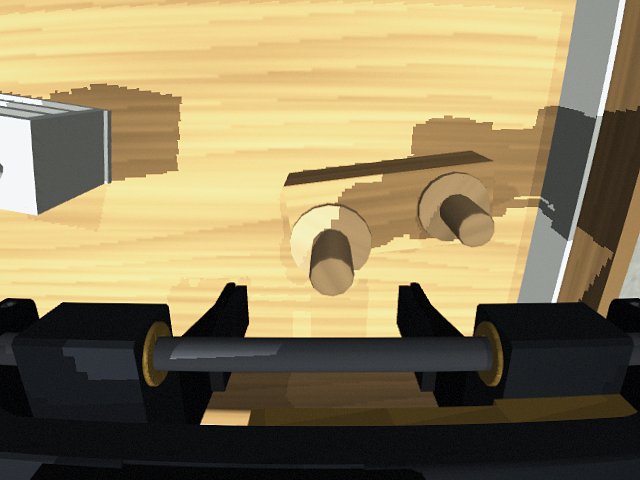

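The stem top at (332,277) agrees with the prediction of (331,280) to within 1–2 mm. Next I'll descend around it.

```bash
python3 -m inch '[0.07,0.08,0.35,0, 0.07,0.08,0.35,0, 0,0,0.35,0, 0,0,0.35,0, 0,0,0.2,0, 0,0,0,0]' 0.8
python3 go.py 519.4 -182 112 -1.571
```

```text
t: 21.05
tcp_pos: [521.4, -182.6, 120.9]
orientation: [[0.996, 0.007, -0.083], [0.008, -1.0, 0.007], [-0.083, -0.007, -0.996]]
contact_force: [1.2, -0.4, -0.5]
finger_gap: 69.8
t 21.05 tcp [ 521.4 -182.6  120.9] yaw -1.5637 tilt [-0.0834  0.0065] F [ 1.2 -0.4 -0.5] gap 69.8 q [-0.36  0.54  0.84  1.91 -0.45  0.99 -0.87]
units xyz [-0.041 -0.017  0.301] turn 0.092
```

```bash
python3 -m inch '[-0.03,0,0.15,0, -0.02,0,0.1,0, 0,0,0,0]' 0.8
python3 -m inch '[0,0,0,0, 0,0,0,0, 0,0,0,0, 0,0,0,0, 0,0,0,0, 0,0,0,0, 0,0,0,0, 0,0,0,0, 0,0,0,0, 0,0,0,0]' 0
python3 go.py 519.4 -182 112 -1.571
```

```text
t: 21.35
tcp_pos: [519.4, -182.9, 113.3]
orientation: [[0.997, 0.007, -0.083], [0.007, -1.0, 0.006], [-0.082, -0.007, -0.997]]
contact_force: [0.1, 0.2, 0.1]
finger_gap: 69.5
t: 22.35
tcp_pos: [520.3, -183.0, 114.4]
orientation: [[0.997, 0.007, -0.08], [0.008, -1.0, 0.006], [-0.08, -0.007, -0.997]]
contact_force: [-0.9, 0.5, -0.1]
finger_gap: 23.5
t 22.35 tcp [ 520.3 -183.   114.4] yaw -1.5637 tilt [-0.0801  0.0061] F [-0.9  0.5 -0.1] gap 23.5 q [-0.35  0.55  0.84  1.92 -0.45  0.97 -0.86]
units xyz [-0.022 -0.033  0.082] turn 0.092
```

```bash
python3 -m inch '[-0.016,0,-0.2,0, -0.024,0,-0.3,0, -0.024,0,-0.3,0, -0.024,0,-0.3,0, -0.024,0,-0.3,0, -0.024,0,-0.3,0, 0,0,0,0]' 0
python3 go.py 520.3 -183 230 -1.571
```

```text
t: 23.05
tcp_pos: [520.6, -183.8, 171.0]
orientation: [[0.997, 0.007, -0.078], [0.007, -1.0, 0.006], [-0.078, -0.006, -0.997]]
contact_force: [-0.5, 1.2, -0.4]
finger_gap: 23.4
t 23.05 tcp [ 520.6 -183.8  171. ] yaw -1.564 tilt [-0.0784  0.0058] F [-0.5  1.2 -0.4] gap 23.4 q [-0.4   0.48  0.89  1.87 -0.39  1.07 -0.91]
units xyz [-0.165 -0.038 -1.96 ] turn 0.087
```

```bash
python3 -m inch '[-0.024,0,-0.35,0, -0.024,0,-0.35,0, -0.024,0,-0.35,0, -0.024,0,-0.35,0, -0.024,0,-0.3,0, 0,0,-0.2,0, 0,0,0,0]' 0
python3 go.py 574.1 38.7 228 -1.571
python3 - <<'E'
from h import *
im=snapshot("scene")[:,:,::-1];cv2.imwrite("pics/scene2.png",im)
E
```

```text
t: 23.75
tcp_pos: [521.6, -184.2, 233.6]
orientation: [[0.997, 0.007, -0.078], [0.007, -1.0, 0.006], [-0.078, -0.007, -0.997]]
contact_force: [-0.3, -0.4, -0.4]
finger_gap: 23.1
t 23.75 tcp [ 521.6 -184.2  233.6] yaw -1.5642 tilt [-0.0778  0.006 ] F [-0.3 -0.4 -0.4] gap 23.1 q [-0.44  0.41  0.94  1.8  -0.32  1.19 -0.96]
units xyz [ 1.813 -7.417  0.095] turn 0.086
```

View pics/scene2.png

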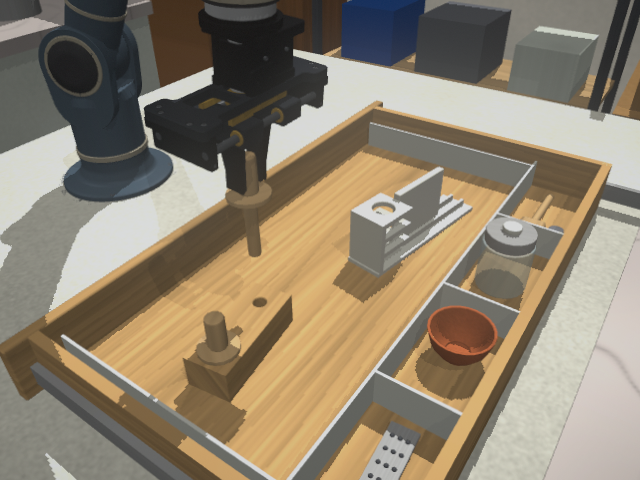

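The pin hangs upright and the rest is undisturbed, with the short pin still in place. I'll carry it over to the bracket slowly.

```bash
python3 -m inch '[0.08,-0.2,0,0, 0.08,-0.35,0,0, 0.08,-0.35,0,0, 0.08,-0.35,0,0, 0.08,-0.35,0,0, 0.08,-0.35,0,0, 0.08,-0.35,0,0, 0.08,-0.35,0,0, 0.08,-0.35,0,0, 0.08,-0.35,0,0, 0.08,-0.35,0,0, 0.08,-0.35,0,0, 0.08,-0.35,0,0, 0.08,-0.35,0,0, 0.08,-0.35,0,0, 0.08,-0.35,0,0, 0.08,-0.35,0,0, 0.08,-0.35,0,0, 0.08,-0.3,0,0, 0,0,0,0]' 0
python3 go.py 574.7 38.7 228 -1.571
```

```text
t: 25.8
tcp_pos: [568.6, 30.6, 228.5]
orientation: [[0.997, 0.01, -0.082], [0.011, -1.0, 0.007], [-0.082, -0.008, -0.997]]
contact_force: [0.5, 0.7, -0.7]
finger_gap: 23.6
t 25.8 tcp [568.6  30.6 228.5] yaw -1.5603 tilt [-0.0824  0.007 ] F [ 0.5  0.7 -0.7] gap 23.6 q [-0.77  0.44  0.89  1.76 -0.36  1.2  -1.32]
units xyz [ 0.209 -0.269  0.001] turn 0.133
```

```bash
python3 -m inch '[0.1,-0.13,0,0, 0.1,-0.12,0,0, 0,0,0,0, 0,0,0,0]' 0
python3 go.py 574.7 38.7 228 -1.571
python3 - <<'E'
from h import *
a=snapshot("scene")[:,:,::-1];b=snapshot("top")[:,:,::-1]
c=lambda i,x,y,w,h,k:cv2.resize(i[y:y+h,x:x+w],None,fx=k,fy=k,interpolation=2)
cv2.imwrite("pics/s3.png",c(a,320,100,160,180,3));cv2.imwrite("pics/t3.png",c(b,150,120,200,140,4))
E
```

```text
t: 26.2
tcp_pos: [574.9, 37.5, 228.1]
orientation: [[0.997, 0.009, -0.082], [0.009, -1.0, 0.006], [-0.082, -0.007, -0.997]]
contact_force: [-0.1, 0.2, 0.1]
finger_gap: 23.1
t 26.2 tcp [574.9  37.5 228.1] yaw -1.5621 tilt [-0.0824  0.0061] F [-0.1  0.2  0.1] gap 23.1 q [-0.77  0.45  0.89  1.75 -0.37  1.21 -1.33]
units xyz [-0.006 -0.041  0.003] turn 0.112
```

View pics/s3.png

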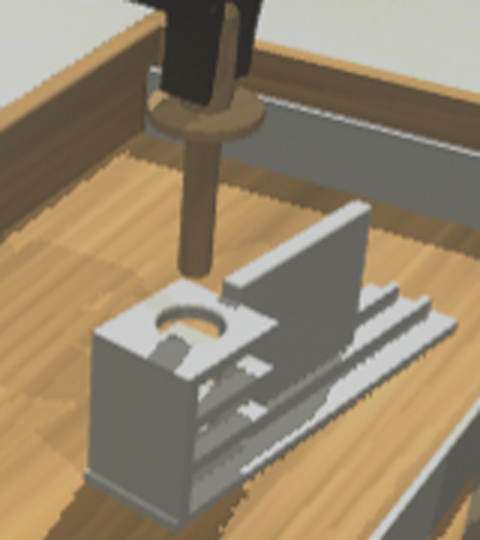

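View pics/t3.png

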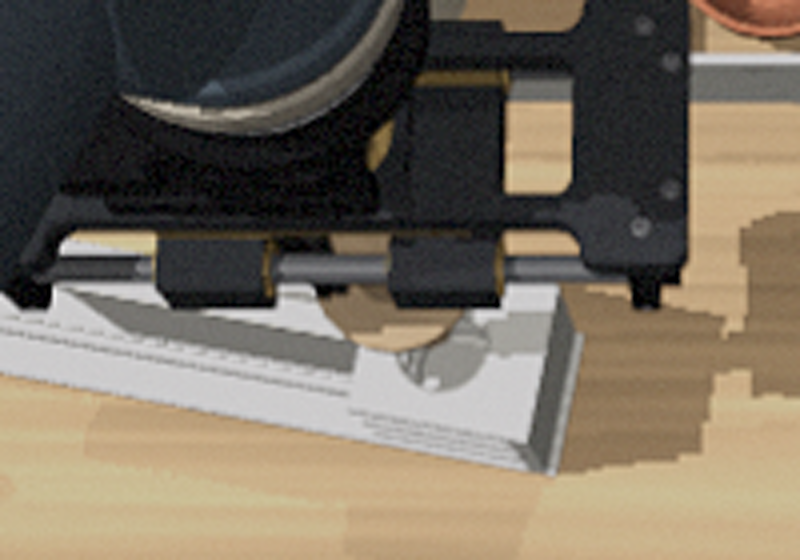

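```bash
python3 - <<'E'
from h import *
for X in [(575.9,38,131),(575.9,38,211),(575.7,38.7,101)]:
    u=proj("scene",X); print(X,((u-[319.7,99.7])*3).round(1))
for z in (128,131): print(plane(ray("scene",(194/3+319.7,269/3+99.7)),z).round(1))
print(plane(ray("scene",(206/3+319.7,112/3+99.7)),217).round(1))
E
```

```text
(575.9, 38, 131) [194.6 271.6]
(575.9, 38, 211) [205.5 116.5]
(575.7, 38.7, 101) [191.1 324.4]
[572.2  44.5 128. ]
[574.5  40.  131. ]
[579.6  30.9 217. ]
```

The rod tip projects within 1 px of plan and the rod is vertical. Now I'll lower it.

```bash
python3 -m inch '[0.016,-0.03,0.2,0, 0.02,0,0.25,0, 0.02,0,0.25,0, 0.02,0,0.25,0, 0.016,0,0.2,0, 0,0,0,0]' 0
python3 go.py 574.7 38.5 118 -1.571
```

```text
t: 26.9
tcp_pos: [573.7, 38.0, 189.6]
orientation: [[0.996, 0.007, -0.084], [0.008, -1.0, 0.006], [-0.084, -0.007, -0.996]]
contact_force: [-0.0, 1.0, -1.5]
finger_gap: 23.1
t 26.9 tcp [573.7  38.  189.6] yaw -1.5635 tilt [-0.0842  0.0063] F [-0.   1.  -1.5] gap 23.1 q [-0.75  0.49  0.87  1.79 -0.41  1.14 -1.3 ]
units xyz [2.330e-01 2.000e-03 2.377e+00] turn 0.094
```

```bash
python3 -m inch '[0.05,0,0.25,0, 0.03,0,0.25,0, 0.025,0,0.25,0, 0.025,0,0.25,0, 0.02,0,0.2,0, 0,0,0,0]' 0
python3 go.py 574.7 38.5 118 -1.571
```

```text
t: 27.5
tcp_pos: [575.4, 38.4, 149.9]
orientation: [[0.996, 0.007, -0.084], [0.008, -1.0, 0.006], [-0.084, -0.007, -0.996]]
contact_force: [-0.6, 0.0, -0.1]
finger_gap: 22.9
t 27.5 tcp [575.4  38.4 149.9] yaw -1.5633 tilt [-0.0844  0.006 ] F [-0.6  0.  -0.1] gap 22.9 q [-0.72  0.54  0.83  1.82 -0.45  1.07 -1.27]
units xyz [0.067 0.003 1.062] turn 0.096
```

```bash
python3 -m inch '[0.01,0,0.2,0, 0.015,0,0.2,0, 0.015,0,0.2,0, 0.015,0,0.2,0, 0,0,0,0]' 0
python3 go.py 574.7 38.5 118 -1.571
```

```text
t: 28.0
tcp_pos: [575.3, 38.6, 124.0]
orientation: [[0.996, 0.008, -0.084], [0.008, -1.0, 0.006], [-0.084, -0.007, -0.996]]
contact_force: [-0.3, -0.2, -0.9]
finger_gap: 23.4
t 28.0 tcp [575.3  38.6 124. ] yaw -1.5633 tilt [-0.0838  0.0062] F [-0.3 -0.2 -0.9] gap 23.4 q [-0.71  0.57  0.81  1.85 -0.48  1.03 -1.25]
units xyz [-0.002  0.004  0.2  ] turn 0.097
```

```bash
python3 -m inch '[0.005,0,0.07,0, 0.005,0,0.07,0, 0.005,0,0.06,0, 0,0,0.05,0, 0,0,0.05,0]' 0
python3 go.py 574.7 38.5 118 -1.571
```

```text
t: 28.5
tcp_pos: [575.7, 38.6, 118.4]
orientation: [[0.996, 0.008, -0.084], [0.009, -1.0, 0.009], [-0.083, -0.01, -0.996]]
contact_force: [-4.8, 0.3, 9.9]
finger_gap: 22.9
t 28.5 tcp [575.7  38.6 118.4] yaw -1.5631 tilt [-0.0836  0.0089] F [-4.8  0.3  9.9] gap 22.9 q [-0.7   0.58  0.81  1.85 -0.49  1.02 -1.24]
units xyz [-0.032  0.003  0.017] turn 0.099
```

The collar made contact at z = 118.4, as predicted, with 10 N upward. I'll check the picture before releasing.

```bash
python3 - <<'E'
from h import *
a=snapshot("scene")[:,:,::-1]
cv2.imwrite("pics/s4.png",cv2.resize(a[120:290,330:490],None,fx=3.5,fy=3.5,interpolation=2))
E
```

```text
(no output)
```

View pics/s4.png

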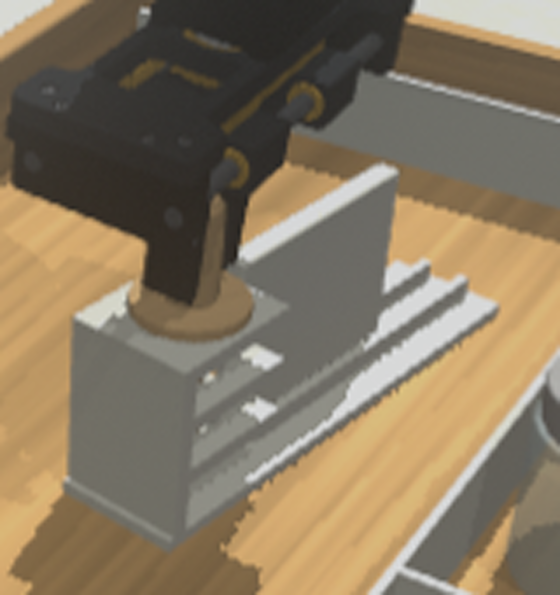

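Collar sits flat on the upper leaf (crop 190,310). I'll release and withdraw along the tool axis.

```bash
python3 -m inch '[0,0,0,0, 0,0,0,0, 0,0,0,0, 0,0,0,0, 0,0,0,0, 0,0,0,0]' 0.6
python3 go.py 575.7 38.6 230 -1.571
```

```text
t: 29.15
tcp_pos: [576.4, 38.5, 119.0]
orientation: [[0.997, 0.008, -0.082], [0.008, -1.0, 0.009], [-0.082, -0.01, -0.997]]
contact_force: [0.0, 0.0, -0.8]
finger_gap: 51.5
t 29.15 tcp [576.4  38.5 119. ] yaw -1.5631 tilt [-0.0816  0.0094] F [ 0.   0.  -0.8] gap 51.5 q [-0.7   0.57  0.8   1.85 -0.49  1.02 -1.24]
units xyz [-0.325 -0.039 -3.685] turn 0.099
```

```bash
python3 -m inch '[-0.015,0,-0.2,0, -0.02,0,-0.3,0, -0.02,0,-0.3,0, -0.03,0,-0.4,0, -0.03,0,-0.5,0, -0.03,0,-0.5,0, -0.03,0,-0.5,0, 0,0,-0.4,0, 0,0,0,0]' 0.6
python3 -m inch '[0.2,0.3,0,0, 0.2,0.5,0,0, 0.2,0.5,0,0, 0.2,0.5,0,0, 0.2,0.5,0,0, 0.2,0.5,0,0, 0,0,0,0, 0,0,0,0]'
python3 - <<'E'
from h import *
a=snapshot("scene")[:,:,::-1];b=snapshot("top")[:,:,::-1]
cv2.imwrite("pics/s5.png",a);cv2.imwrite("pics/t5.png",b)
E
```

```text
t: 30.05
tcp_pos: [580.2, 37.1, 222.7]
orientation: [[0.997, 0.007, -0.077], [0.008, -1.0, 0.01], [-0.077, -0.011, -0.997]]
contact_force: [0.5, 0.2, -0.3]
finger_gap: 52.2
t: 30.85
tcp_pos: [617.0, -52.7, 213.5]
orientation: [[0.996, 0.006, -0.086], [0.007, -1.0, 0.008], [-0.086, -0.009, -0.996]]
contact_force: [0.4, 0.6, 0.1]
finger_gap: 52.1
```

View pics/s5.png

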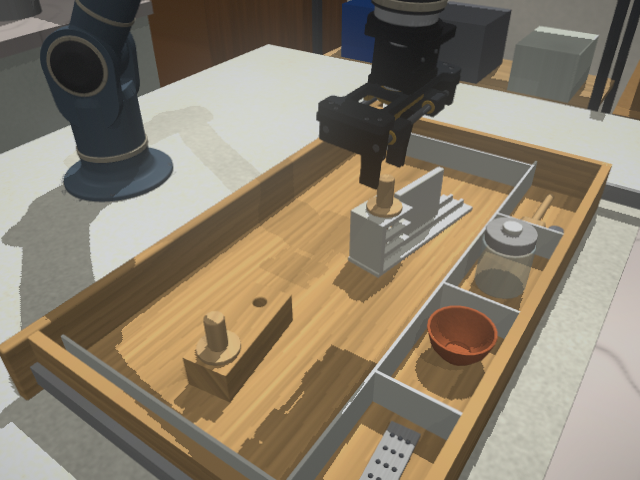

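View pics/t5.png

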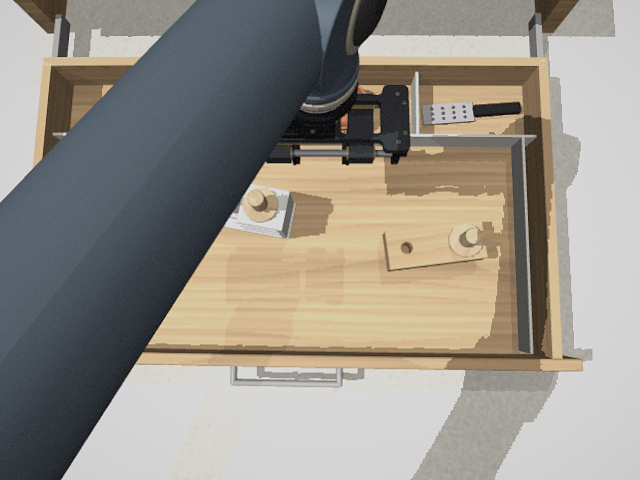

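The scene view shows the pin upright with its collar flat on the upper leaf (385,207). The divider is home, the short pin is still in its rest (218,340), and the arm is clear of everything.

```bash
python3 - <<'E'
from cell import *
print(get_obs()['t'],job_done())
E
```

```text
the job is handed in; nothing more can be done
30.95 None
```

The divider is home and the long pin is down through all three eyes, with its collar on the bracket and released. I handed the job in at about 31 s of the 54 s allowed.

- **Divider:** I pinched it from above and slid it about 56 mm to its stop. Pushing further there gave about 7 N with no movement, and the top view showed the eyes in line.
- **Long pin:** I lowered it until the collar met the upper leaf at the predicted height, with about 10 N of contact. I then let go and backed the arm away.
- **Last checks:** The final pictures show the pin upright with its collar flat on the bracket and the divider still home. The short pin is undisturbed in its rest, and the robot is touching nothing. The highest contact force I read at the end of any move was about 11 N. The top view of the divider's far end was blocked by the arm, so that part was checked in the scene view only.
- **What went off plan:** The tool drifted about 0.08 rad (roughly 5°) off vertical during the moves, and I could not undo it. I turned the jaws perpendicular to that tilt so the pin stayed vertical. The rod tip then appeared within about 3 px of its predicted position in the enlarged view (about 1 px in the camera picture) before I lowered it.

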